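# Clamp the skewer rack beside the grill

## Robot

A 6-joint arm with a two-finger parallel gripper is mounted at the origin on the work surface. World frame = base frame: x ahead of the robot, y to its left, z up, the work surface at z = 0. Lengths are in m, angles in degrees, forces in N, time in s.
With the tool pointing down it reaches from about 0.3 to 0.75 m from the base axis. Payload 8.5 kg.
Tool frame: the origin (TCP) lies at the very end of the fingers, on their centre line; the grasp point (between the pads) lies 19 mm behind it; z points along the fingers, x is the direction in which the jaws open and shut, and the axes are right-handed (so a half turn about z gives the same grasp; the last joint's range is limited). The gripper opens to 85 mm and grips with 20 to 120 N. Pads are 22 mm wide; open, the fingers measure 114 mm over their backs; the gripper's body (76 mm by 85 mm) begins 54 mm behind the grasp point. The pads swing forward as they close: fully open they stand 13 mm farther back than shut.
Start: joints at [60.831, 21.807, 74.336, -0, 83.858, -12.336], TCP at [0.159, 0.526, 0.231] pointing down, gripper open.
Joint ranges: [-178.18, 178.18], [-50.72, 133.34], [12.68, 142.11], [-81.47, 261.47], [9.98, 163.14], [-165.26, 165.26]. Speed limits (degrees/s): [136.94, 136.94, 180, 180, 180, 180].

## Interface

Orientations are given as a 3x3 rotation matrix whose columns are the frame's x, y, z axes.
In Python, from bench import r gives the robot as it stands.
- The arm moves only by the tool carry_out, never from a script. Its arguments are lists of equal length, an entry for each row: "hand": the finger opening in m, from 0 to 0.0854; "linear": the shift along the tool's x, y, z in m, a list of three; "delta_rot": the turn, a rotation vector about the tool's x, y, z in rad, a list of three. In form: {"hand": [hand, ...], "linear": [[tx, ty, tz], ...], "delta_rot": [[ax, ay, az], ...]}. A call has 1 to 8 rows; each row shifts and turns the pose as measured when the row begins, along the tool's axes as they then stand; what a row does not reach is not made up. A row lasts 1/10 s, in which the tool goes at most 50 mm and 8.59 degrees, less where a joint would pass 70% of its speed; a pose out of reach is approached as far as the arm can. A call with a gripper value outside its range is refused whole. The fingers move at their own pace and stop on an object; the grip force is fixed at half the most. Time passes only in rows, so rows that do not move let the fingers close. It gives the time, the measured TCP pose, the force and the opening at its end, in the units of the state.
- r.read_state(): the state, without advancing time (a new reading comes with each control period).
- r.snapshot(name): name is "side" or "top"; returns a dict with "pixels" (420x560x3 uint8, blue, green, red), "camera_matrix" (3x3 intrinsics, pixels), "R" (3x3) and "t" (3): a world point X has camera coordinates R X + t. Camera axes: x right, y down, z forward; pixel columns grow to the right and rows downward; lengths in m; the calibration is good to about 2 mm. A picture is of the moment at which its call begins. There is no depth.
- r.job_done(): hands the job in, once; it reports no verdict.
The state is a dict: "time_s": time; "joints": joint angles; "qvel": joint speeds; "joint_torque": joint torques, N m; "tool_pos": TCP position; "orientation": TCP orientation; "force": force on the tool from outside, world axes, zero at the start; "moment": the same for the moment, N m; "finger_gap": finger opening in m.
Only numpy, scipy, OpenCV 4.12 (cv2) and the standard library are available. Lean on these libraries where they do the work, as an engineer would, in place of code of your own. Each camera call takes 0.05 s, during which the arm holds its last target.

## Task

Stand the wooden skewer rack upright on the bed of the crank clamp, centred across it between the jaw and the end stop with its long sides facing them, and let go of it. Then take the crank by its red free-spinning grip and wind it clockwise (seen from above) at a steady, moderate pace, in one go without letting go of the grip, until the jaw holds the rack firmly against the stop - feel for it, and do not overtighten, which crushes the wood. Move the jaw only by the crank, leave the ramekin, bowl and spatula alone, and let go at the end.

Things in the scene. Friction and masses are not known exactly. Their poses are not given: they have to be found in the camera images.
- clamp: Grey steel crank clamp, bolted down. Origin: centre line of the clamp on the shelf surface; its y axis runs from the gear housing (-y end) to the end stop (+y end). Bed: flat plate 90 mm wide (x), from y = -200 to +160 mm, top at z = 12 mm. Gear housing 75 x 75 mm, centred at y = -150 mm, top at z = 95 mm.
- crank_axis (a point): Point on the vertical axis of the crank, above the gear housing, at the mid-height of the red grip (146 mm above the shelf). It does not move. The grip's centre runs round it on a level circle of 50 mm radius.
- grip_mid (a point): Centre of the red grip: an upright cylinder 24 mm in diameter, 42 mm high (125 to 167 mm above the shelf), that spins freely on its own pin at the end of the crank arm. The top of the steel crank arm is at 117 mm. The orientation given is that of the spinning grip and means nothing.
- crank (a joint): Crank angle in rad, growing clockwise from above; at 0 the arm points along the clamp's +x. Starts at 0 to 1.5; 1.3 to 2.5 turns close the clamp. Each rad moves the jaw 6 mm towards the stop. Clamping rises some 40 N in 0.06 rad past contact. Turning takes about 4 N at the grip with the jaw free, and 1.2 N more per 10 N of clamping. Up to about 33 N of clamping stays by friction after letting go.
- jaw: Moving jaw, steel with a black rubber pad, 80 mm wide (clamp x), 36 mm high above the bed. Origin at the middle of its foot on the bed; its pad face lies 12 mm from the origin towards the stop. To be moved only by the crank.
- stop: End stop, a steel block like the jaw but fixed, set at a different place on the bed each time. Same axes as the clamp. Origin at the middle of its foot. Its black rubber pad screws in and out: the pad's face lies 10 to 20 mm from the origin towards the jaw (-y), different each time and not measured.
- rack: Loose wooden skewer rack, about 0.45 kg, four 200 mm steel skewers fixed lengthwise in it. Origin: centre of its underside; x lengthwise, z up. Base 120 mm long (x), 50 mm thick (y, the way it is clamped), slotted ends 32 mm high, skewers up to 34 mm. In the middle an upright dark wooden fin to grip: 50 mm long (x), 12 mm thick (y), top at 72 mm. Over 130 N of clamping crushes it.
- ramekin: Empty white ceramic ramekin, bystander, 76 mm across, 42 mm high, origin under its centre.
- bowl: Green hard-silicone pinch bowl, bystander, 72 mm across, 32 mm high, origin under its centre.
- spatula: Aluminium spatula lying flat, bystander, 280 mm long along its x axis.
Not all that is in view belongs to the job. Of the things that look like the rack, take the one that is farthest from the robot's base at the start.

How it is judged (in metres and radians):
On the way, in this order (a step that is already met when the one before it is completed fails the run):
1. the rack stands upright on the clamp's bed between jaw and stop, its long sides facing them, let go (z of rack in the frame of clamp between 0.008 and 0.017 m and x of rack in the frame of clamp between -0.03 and 0.03 m and y of rack in the frame of stop below -0.03 m and y of rack in the frame of jaw above 0.03 m and angle between the x axis of rack and the x axis of clamp, either way round below 0.25 rad and angle between rack's own z axis and vertical below 0.1 rad and contact force between the fingers and rack below 0.2 N), for 0.2 s.
2. the crank is being wound by its grip (past 6 rad, hand on the grip) (value of joint crank above 6 rad and distance between the grasp point and grip_mid below 0.06 m), for 0.2 s.
3. the rack is held between jaw and stop with at least 20 N (contact force between jaw and rack above 20 N and y of rack in the frame of stop above -0.05 m), for 0.3 s.
At the end, for the whole second after the job is handed in: The rack stands upright (within 0.1 rad) on the clamp's bed, its long sides parallel to the jaw (within 0.1 rad) and within 30 mm of the bed's centre line, at rest, against the stop, pressed by the jaw with more than 20 N; the crank is let go (all of step 3 and z of rack in the frame of clamp between 0.008 and 0.017 m and x of rack in the frame of clamp between -0.03 and 0.03 m and angle between the x axis of rack and the x axis of clamp, either way round below 0.1 rad and angle between rack's own z axis and vertical below 0.1 rad and linear speed of rack below 0.01 m/s); the robot touches nothing.
It fails at once if the rack is crushed: the jaw presses it with more than 130 N (contact force between jaw and rack above 130 N).
It fails at once if the crank is spun faster than 6 rad/s (velocity of joint crank above 6 rad/s).
It fails at once if the grip is let go (hand more than 80 mm away) part-way through winding, before the rack is held (value of joint crank above 3 rad and distance between the grasp point and grip_mid above 0.08 m and contact force between jaw and rack below 5 N).
It fails at once if the jaw is pushed by the robot (contact force between any of the fingers, the arm and jaw above 8 N).
It fails at once if a bystander is moved more than 20 mm (distance of any of ramekin, bowl, spatula from where it was at the start of the episode above 0.02 m).
It also fails if it takes over 72 s, if anything falls off the work surface, if the arm or the gripper's body presses on something with over 40 N, if the wrist force passes 120 N, or if a joint passes its speed limit or range.

## Working session

There is one attempt and no reset: what is moved stays moved. The work goes in short steps, Python scripts to look and compute and a tool call to move; the robot and the scene stay as the last step left them, time stands still between calls to the robot, and variables do not carry over. Pictures are saved under pics/ and viewed, and the job is handed in when it is done.

Besides the shell and the picture viewer there is one more tool, called after "Emit:" as name(argument=value, ...), one argument or row to a line, values as JSON. carry_out: Moves the arm, as the interface text tells. Its arguments: {"type":"object","properties":{"hand":{"type":"array"},"linear":{"type":"array"},"delta_rot":{"type":"array"}},"required":["hand","linear","delta_rot"]}

```bash
ls; mkdir -p pics; python3 - <<'E'
from bench import r
import cv2,numpy as np
for n in("side","top"):
    s=r.snapshot(n);cv2.imwrite(f"pics/{n}0.png",s["pixels"]);print(n,s["camera_matrix"],s["R"],s["t"],-np.array(s["R"]).T@s["t"])
    np.savez(f"pics/{n}0.npz",**{k:np.array(v) for k,v in s.items()})
print(r.read_state())
E
```

```text
pics
side [[483.21857868   0.         274.90662691]
 [  0.         483.21857868 203.18763434]
 [  0.           0.           1.        ]] [[-0.93603126 -0.35185407 -0.00664869]
 [-0.26645403  0.72093155 -0.63973428]
 [ 0.22988636 -0.59703971 -0.7685674 ]] [0.43155528 0.20698998 1.10700472] [0.20461726 0.66354465 0.98609561]
top [[467.91610013   0.         289.40090565]
 [  0.         467.91610013 207.05219415]
 [  0.           0.           1.        ]] [[ 0.02200244 -0.99974324 -0.00541742]
 [-0.99669437 -0.02151082 -0.07834291]
 [ 0.07820626  0.00712325 -0.99691175]] [-0.03005198  0.48359284  1.35346221] [ 0.37680626 -0.02928283  1.38700565]
{'time_s': 0.1, 'joints': array([ 6.08303106e+01,  2.18361847e+01,  7.43811651e+01,  2.93314253e-04,
        8.38556378e+01, -1.23362257e+01]), 'qvel': array([-0.09255336, -0.12175756, -0.28480588,  0.05844009, -0.03680274,
       -0.02444247]), 'joint_torque': array([ 4.39880183e-03, -4.49216259e+01, -2.31660265e+01, -9.37802974e-05,
        3.64763444e-03, -1.66136749e-05]), 'tool_pos': array([0.15914757, 0.526194  , 0.23077793]), 'orientation': array([[ 2.89591012e-01,  9.57150278e-01, -6.25327002e-04],
       [ 9.57149675e-01, -2.89591555e-01, -1.10983917e-03],
       [-1.24337229e-03, -2.77132089e-04, -9.99999189e-01]]), 'force': array([-0.7621998 ,  0.41043757,  0.60319517]), 'moment': array([0.04873262, 0.02550836, 0.05066679]), 'finger_gap': 0.08585496067294184}
```

View pics/top0.png

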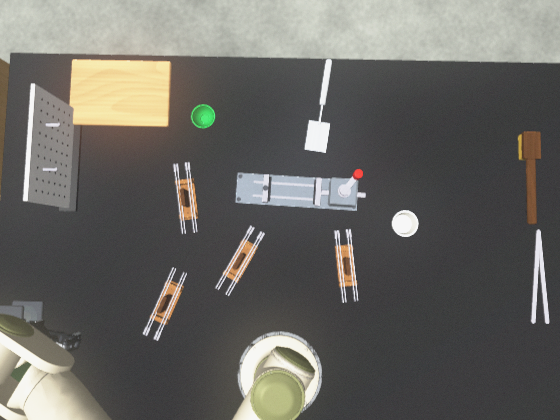

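View pics/side0.png

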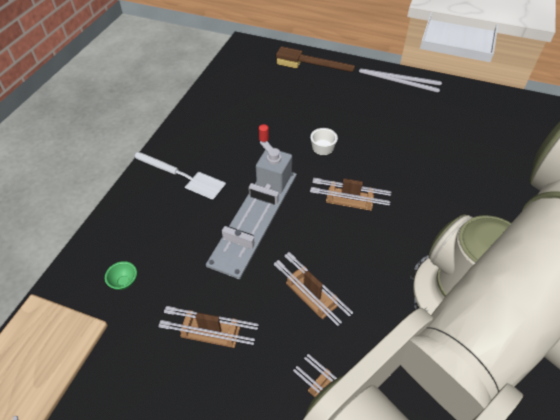

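```bash
cat > h.py <<'E'
import numpy as np,cv2
def load(n): return dict(np.load(n))
def ray(s,u,v,z):
    K,R,t=s["camera_matrix"],s["R"],s["t"]
    d=R.T@np.linalg.solve(K,[u,v,1.]);c=-R.T@t
    return c+d*(z-c[2])/d[2]
def proj(s,X):
    p=s["camera_matrix"]@(s["R"]@np.array(X,float)+s["t"]);return p[:2]/p[2]
def crop(s,x0,y0,x1,y1,f,name):
    cv2.imwrite(name,cv2.resize(s["pixels"][y0:y1,x0:x1],None,fx=f,fy=f,interpolation=cv2.INTER_CUBIC))
E
python3 - <<'E'
from h import *
t=load("pics/top0.npz");s=load("pics/side0.npz")
crop(t,225,160,375,220,5,"pics/tclamp.png")
crop(t,160,150,270,310,5,"pics/track.png") if 0 else crop(t,165,155,215,240,7,"pics/track.png")
crop(s,190,110,320,290,4,"pics/sclamp.png") if 0 else crop(s,195,110,315,285,3,"pics/sclamp.png")
# wood/fin blobs top
hsv=cv2.cvtColor(t["pixels"],cv2.COLOR_BGR2HSV)
for name,lo,hi,z in(("orange",(5,120,90),(20,255,255),.02),("red",(0,200,120),(4,255,255),.167)):
    m=cv2.inRange(hsv,lo,hi); 
    if name=="orange": m=cv2.morphologyEx(m,cv2.MORPH_CLOSE,np.ones((9,9)))
    n,l,st,c=cv2.connectedComponentsWithStats(m)
    for i in range(1,n):
        if 10<st[i,4]<3000:
            p=ray(t,*c[i],z);print(name,st[i],c[i],p.round(4),np.hypot(*p[:2]))
E
```

```text
orange [ 521  132   20   92 1114] [530.7513465  169.36355476] [ 0.6105 -0.7267  0.02  ] 0.949116705245912
orange [177 179  21  41 648] [187.49537037 198.66975309] [0.5023 0.2804 0.02  ] 0.5752389516978749
orange [225 241  33  42 591] [241.10321489 260.57698816] [0.325  0.1174 0.02  ] 0.34557503855520727
orange [335 245  20  42 612] [344.37418301 265.62745098] [ 0.3171 -0.1827  0.02  ] 0.36597007146125404
orange [152 281  32  44 681] [167.62995595 302.00734214] [0.2014 0.3261 0.02  ] 0.38327300627404
```

```bash
python3 -c "
import bench,inspect;print([x for x in dir(bench.r) if x[0]!='_'])"
```

```text
['MotionError', 'job_done', 'read_state', 'snapshot']
```

View pics/tclamp.png

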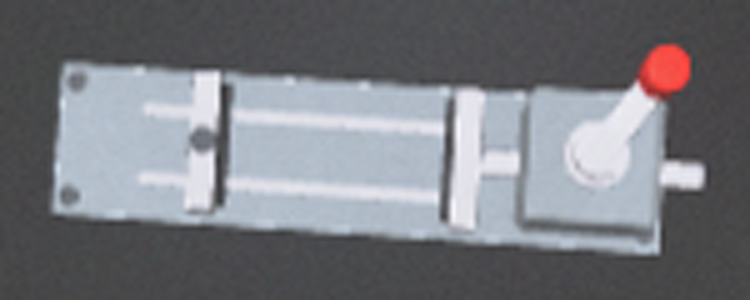

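View pics/track.png

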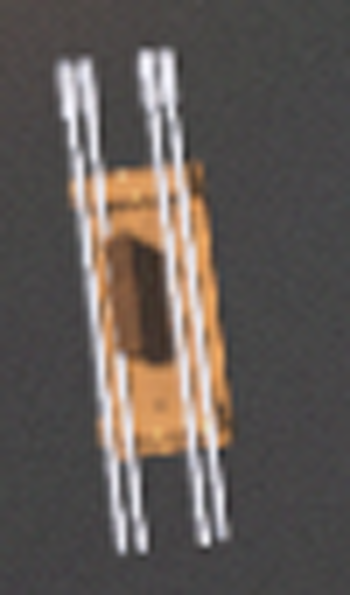

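View pics/sclamp.png

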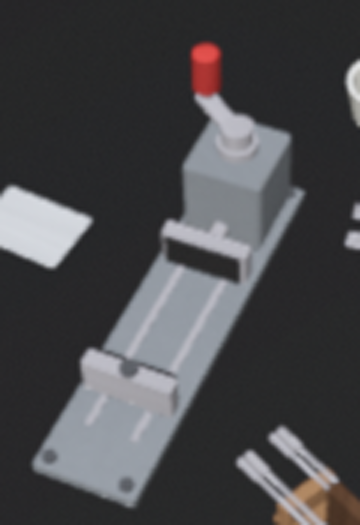

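```bash
python3 - <<'E'
from h import *
t=load("pics/top0.npz");s=load("pics/side0.npz")
crop(s,150,295,270,355,6,"pics/srack.png")
def T(u,v,z,x0,y0,f,c=t): return ray(c,x0+(u+.5)/f-.5,y0+(v+.5)/f-.5,z)
tc=lambda u,v,z:T(u,v,z,225,160,5)
tr=lambda u,v,z:T(u,v,z,165,155,7)
sc=lambda u,v,z:T(u,v,z,195,110,3,s)
for n,f,a in(("tl",tc,(65,63,.012)),("bl",tc,(52,213,.012)),("br",tc,(658,253,.012)),("axis top z~.12",tc,(598,155,.125)),
 ("grip top",tc,(668,67,.167)),("jawface t",tc,(452,90,.048)),("jawface b",tc,(446,225,.048)),("jawback t",tc,(482,90,.048)),("stop pad t",tc,(222,72,.048)),("stop pad b",tc,(214,212,.048)),("stop back t",tc,(197,72,.048)),("stop back b",tc,(187,210,.048)),
 ("side bed left",sc,(34,466,.012)),("side bed bot",sc,(135,506,.012)),("side bed right",sc,(303,192,.012)),("side grip top",sc,(206,51,.167)),
 ("sk top",tr,(115.5,56,.03)),("sk bot",tr,(172,546,.03)),("fin",tr,(131,298,.072)),("base",tr,(150,310,.032))):
    print(n,f(*a).round(4))
E
```

```text
tl [0.5851 0.1365 0.012 ]
bl [0.4956 0.1414 0.012 ]
br [ 0.4796 -0.2163  0.012 ]
axis top z~.12 [ 0.5237 -0.1678  0.125 ]
grip top [ 0.5662 -0.1994  0.167 ]
jawface t [ 0.5686 -0.0916  0.048 ]
jawface b [ 0.4904 -0.0896  0.048 ]
jawback t [ 0.569  -0.1089  0.048 ]
stop pad t [0.5763 0.0413 0.048 ]
stop pad b [0.495  0.0438 0.048 ]
stop back t [0.576  0.0557 0.048 ]
stop back b [0.4959 0.0594 0.048 ]
side bed left [0.5822 0.1422 0.012 ]
side bed bot [0.4929 0.1479 0.012 ]
side bed right [ 0.4795 -0.2123  0.012 ]
side grip top [ 0.5662 -0.1994  0.167 ]
sk top [0.6073 0.3011 0.03  ]
sk bot [0.4028 0.2695 0.03  ]
fin [0.5016 0.2807 0.072 ]
base [0.5005 0.282  0.032 ]
```

View pics/srack.png

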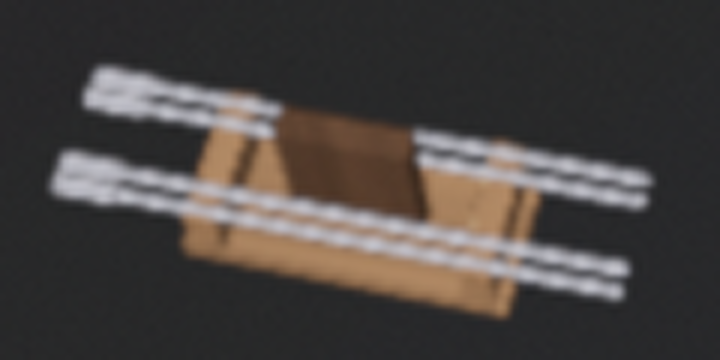

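```bash
cat >> h.py <<'E'
from scipy.spatial.transform import Rotation as Ro
def down(yaw):
    a=np.radians(yaw);return np.array([[np.cos(a),np.sin(a),0],[np.sin(a),-np.cos(a),0],[0,0,-1.]])
def plan(pos,yaw,hand,n):
    """n even rows from measured pose to tool-down pose with tool x at yaw (deg, world)"""
    from bench import r
    st=r.read_state();p=np.array(st["tool_pos"]);Rc=np.array(st["orientation"])
    pos=np.array(pos,float);rv=Ro.from_matrix(Rc.T@down(yaw)).as_rotvec()
    L=[];A=[]
    for i in range(n):
        Ri=Rc@Ro.from_rotvec(rv*i/n).as_matrix()
        L.append([float(x) for x in (Ri.T@((pos-p)/n)).round(4)]);A.append([float(x) for x in (rv/n).round(4)])
    print("t",st["time_s"],"dist",np.linalg.norm(pos-p)/n,"rot/row deg",np.degrees(np.linalg.norm(rv))/n,"F",st["force"].round(1),"gap",round(st["finger_gap"],4))
    print('hand',[hand]*n);print('linear',L);print('delta_rot',A)
E
python3 - <<'E'
from h import *
s=load("pics/side0.npz");im=cv2.resize(s["pixels"][295:355,150:270],None,fx=6,fy=6,interpolation=cv2.INTER_CUBIC)
# rack predicted
c=np.array([.501,.281]);a=np.radians(8.8);ex=np.array([np.cos(a),np.sin(a)]);ey=np.array([-ex[1],ex[0]])
for sx in(-25,25):
  for sy in(-6,6):
    p=proj(s,[*(c+ex*sx/1e3+ey*sy/1e3),.072]);print(sx,sy,((p-[150,295]+.5)*6-.5).round())
for sx in(-60,60):
    p=proj(s,[*(c+ex*sx/1e3+ey*.025),.0]);print("base",sx,((p-[150,295]+.5)*6-.5).round())
plan([.501,.281,.16],98.8,.085,10)
E
```

```text
-25 -6 [430. 117.]
-25 6 [420. 148.]
25 -6 [291.  90.]
25 6 [280. 121.]
base -60 [519. 307.]
base 60 [198. 243.]
t 0.1 dist 0.042660601552945696 rot/row deg 2.563359755034048 F [-0.8  0.4  0.6] gap 0.0859
hand [0.085, 0.085, 0.085, 0.085, 0.085, 0.085, 0.085, 0.085, 0.085, 0.085]
linear [[-0.0136, 0.0398, 0.0071], [-0.0153, 0.0392, 0.0071], [-0.0171, 0.0385, 0.0071], [-0.0188, 0.0376, 0.0071], [-0.0204, 0.0368, 0.0071], [-0.0221, 0.0358, 0.0071], [-0.0236, 0.0348, 0.0071], [-0.0252, 0.0337, 0.0071], [-0.0267, 0.0325, 0.0071], [-0.0281, 0.0313, 0.0071]]
delta_rot [[-0.0001, 0.0001, -0.0447], [-0.0001, 0.0001, -0.0447], [-0.0001, 0.0001, -0.0447], [-0.0001, 0.0001, -0.0447], [-0.0001, 0.0001, -0.0447], [-0.0001, 0.0001, -0.0447], [-0.0001, 0.0001, -0.0447], [-0.0001, 0.0001, -0.0447], [-0.0001, 0.0001, -0.0447], [-0.0001, 0.0001, -0.0447]]
```

Emit:
carry_out(
  hand=[0.085,0.085,0.085,0.085,0.085,0.085,0.085,0.085],
  linear=[
    [-0.0136,0.0398,0.007],
    [-0.0153,0.0392,0.007],
    [-0.0171,0.0385,0.007],
    [-0.0188,0.0376,0.007],
    [-0.0204,0.0368,0.007],
    [-0.0221,0.0358,0.007],
    [-0.0236,0.0348,0.007],
    [-0.0252,0.0337,0.007],
  ],
  delta_rot=[
    [0,0,-0.045],
    [0,0,-0.045],
    [0,0,-0.045],
    [0,0,-0.045],
    [0,0,-0.045],
    [0,0,-0.045],
    [0,0,-0.045],
    [0,0,-0.045],
  ],
)

```text
time_s: 0.9
tool_pos: [0.4394, 0.3274, 0.1711]
orientation: [[-0.089, 0.996, -0.004], [0.996, 0.089, -0.001], [-0.001, -0.004, -1.0]]
force: [0.1, 0.9, 0.3]
finger_gap: 0.0848
```

```bash
python3 - <<'E'
from h import *
plan([.502,.283,.12],98.8,.05,6)
E
```

```text
t 0.9 dist 0.015365584957564194 rot/row deg 0.6124776337267376 F [0.1 0.9 0.3] gap 0.0848
hand [0.05, 0.05, 0.05, 0.05, 0.05, 0.05]
linear [[-0.0083, 0.0098, 0.0085], [-0.0084, 0.0097, 0.0085], [-0.0085, 0.0096, 0.0085], [-0.0086, 0.0095, 0.0085], [-0.0087, 0.0094, 0.0085], [-0.0088, 0.0093, 0.0085]]
delta_rot [[-0.0006, 0.0002, -0.0107], [-0.0006, 0.0002, -0.0107], [-0.0006, 0.0002, -0.0107], [-0.0006, 0.0002, -0.0107], [-0.0006, 0.0002, -0.0107], [-0.0006, 0.0002, -0.0107]]
```

Emit:
carry_out(
  hand=[0.05,0.05,0.05,0.05,0.05,0.05],
  linear=[
    [-0.0083,0.0098,0.0085],
    [-0.0084,0.0097,0.0085],
    [-0.0085,0.0096,0.0085],
    [-0.0086,0.0095,0.0085],
    [-0.0087,0.0094,0.0085],
    [-0.0088,0.0093,0.0085],
  ],
  delta_rot=[
    [-0.0006,0,-0.0107],
    [-0.0006,0,-0.0107],
    [-0.0006,0,-0.0107],
    [-0.0006,0,-0.0107],
    [-0.0006,0,-0.0107],
    [-0.0006,0,-0.0107],
  ],
)

```text
time_s: 1.5
tool_pos: [0.5075, 0.277, 0.1154]
orientation: [[-0.151, 0.989, -0.003], [0.989, 0.151, -0.003], [-0.002, -0.004, -1.0]]
force: [-0.3, 0.4, 0.2]
finger_gap: 0.0501
```

```bash
python3 - <<'E'
from h import *
from bench import r
s=r.snapshot("side");s={k:np.array(v) for k,v in s.items()}
crop(s,120,180,300,360,4,"pics/s1.png") if 0 else crop(s,120,215,300,355,4,"pics/s1.png")
p=r.read_state()["tool_pos"];print(p,(proj(s,p)-[120,215])*4)
plan([.502,.283,.042],98.8,.05,6)
E
```

```text
[0.50845305 0.27574246 0.11391443] [336.86722135 345.46169257]
t 1.55 dist 0.012094533053617651 rot/row deg 0.06278868200433425 F [ 0.9 -1.2 -1.7] gap 0.05
hand [0.05, 0.05, 0.05, 0.05, 0.05, 0.05]
linear [[0.0014, -0.0008, 0.012], [0.0014, -0.0008, 0.012], [0.0014, -0.0008, 0.012], [0.0014, -0.0008, 0.012], [0.0014, -0.0009, 0.012], [0.0014, -0.0009, 0.012]]
delta_rot [[-0.0009, 0.0005, -0.0004], [-0.0009, 0.0005, -0.0004], [-0.0009, 0.0005, -0.0004], [-0.0009, 0.0005, -0.0004], [-0.0009, 0.0005, -0.0004], [-0.0009, 0.0005, -0.0004]]
```

View pics/s1.png

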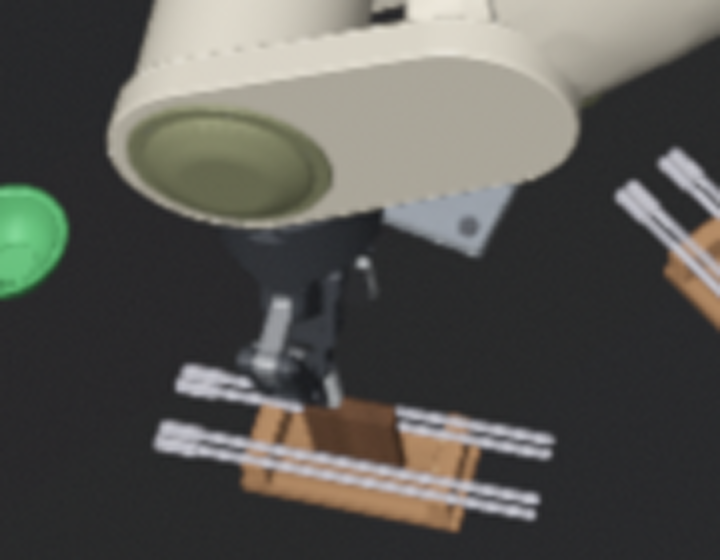

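Emit:
carry_out(
  hand=[0.05,0.05,0.05,0.05,0.05,0.05,0.05],
  linear=[
    [0.0012,-0.0008,0.012],
    [0.0012,-0.0008,0.012],
    [0.0012,-0.0008,0.012],
    [0.0012,-0.0008,0.012],
    [0.0012,-0.0009,0.012],
    [0.001,-0.0009,0.008],
    [0,0,0.001],
  ],
  delta_rot=[
    [-0.0009,0.0005,0],
    [-0.0009,0.0005,0],
    [-0.0009,0.0005,0],
    [-0.0009,0.0005,0],
    [-0.0009,0.0005,0],
    [0,0,0],
    [0,0,0],
  ],
)

```text
time_s: 2.25
tool_pos: [0.5019, 0.282, 0.0418]
orientation: [[-0.149, 0.989, -0.002], [0.989, 0.149, -0.001], [-0.0, -0.002, -1.0]]
force: [0.3, -0.5, -0.2]
finger_gap: 0.0499
```

```bash
python3 - <<'E'
from h import *
from bench import r
s=r.snapshot("top");s={k:np.array(v) for k,v in s.items()}
crop(s,150,140,250,240,6,"pics/t2.png")
print((proj(s,[.501,.281,.072])-[150,140])*6)
plan([.501,.282,.042],98.8,.05,1)
E
```

```text
[198.98544227 344.08569373]
t 2.3 dist 0.001154478153075466 rot/row deg 0.26003403682550474 F [ 0.8 -0.2  1.1] gap 0.0496
hand [0.05]
linear [[0.0002, -0.0011, 0.0001]]
delta_rot [[-0.0016, 0.0002, -0.0042]]
```

View pics/t2.png

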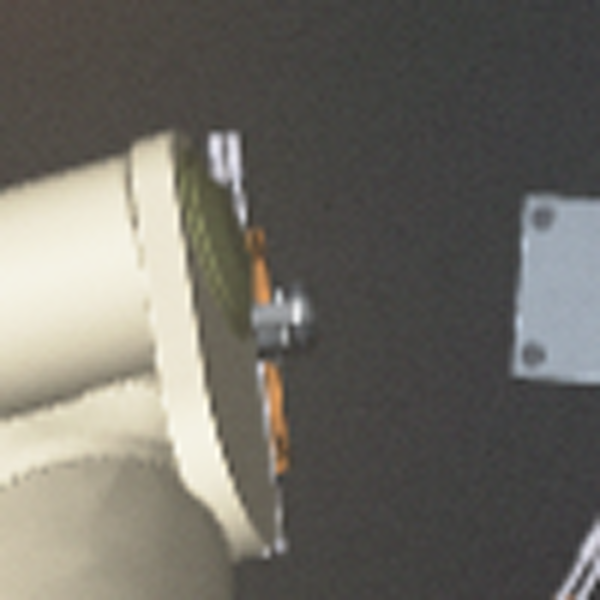

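Gripper sits over the rack, no contact force. Close.

Emit:
carry_out(
  hand=[0.0,0.0,0.0,0.0,0.0,0.0],
  linear=[
    [0,0,0],
    [0,0,0],
    [0,0,0],
    [0,0,0],
    [0,0,0],
    [0,0,0],
  ],
  delta_rot=[
    [0,0,0],
    [0,0,0],
    [0,0,0],
    [0,0,0],
    [0,0,0],
    [0,0,0],
  ],
)

```text
time_s: 2.9
tool_pos: [0.5023, 0.2822, 0.043]
orientation: [[-0.149, 0.989, -0.001], [0.989, 0.149, 0.0], [0.0, -0.001, -1.0]]
force: [-0.6, 1.6, -1.0]
finger_gap: 0.0113
```

```bash
python3 - <<'E'
from h import *
plan([.502,.282,.14],98.8,0,4)
E
```

```text
t 2.9 dist 0.024259128653385875 rot/row deg 0.061594421146857564 F [-0.6  1.6 -1. ] gap 0.0113
hand [0, 0, 0, 0]
linear [[-0.0, -0.0001, -0.0243], [-0.0, -0.0001, -0.0243], [-0.0, -0.0001, -0.0243], [-0.0, -0.0001, -0.0243]]
delta_rot [[-0.0002, -0.0, -0.0011], [-0.0002, -0.0, -0.0011], [-0.0002, -0.0, -0.0011], [-0.0002, -0.0, -0.0011]]
```

Emit:
carry_out(
  hand=[0,0,0,0,0],
  linear=[
    [0,0,-0.02],
    [0,0,-0.025],
    [0,0,-0.025],
    [0,0,-0.025],
    [0,0,-0.003],
  ],
  delta_rot=[
    [0,0,0],
    [0,0,0],
    [0,0,0],
    [0,0,0],
    [0,0,0],
  ],
)

```text
time_s: 3.4
tool_pos: [0.5007, 0.2812, 0.1412]
orientation: [[-0.148, 0.989, -0.009], [0.989, 0.148, -0.003], [-0.002, -0.009, -1.0]]
force: [-0.2, -0.4, -5.8]
finger_gap: 0.011
```

```bash
python3 - <<'E'
from h import *
plan([.534,.004,.135],87.5,0,8)
E
```

```text
t 3.4 dist 0.03490729533513762 rot/row deg 1.3812764305591518 F [-0.2 -0.4 -5.8] gap 0.011
hand [0, 0, 0, 0, 0, 0, 0, 0]
linear [[-0.0349, -0.001, 0.0008], [-0.0349, -0.0002, 0.0008], [-0.0349, 0.0007, 0.0008], [-0.0349, 0.0015, 0.0008], [-0.0348, 0.0023, 0.0008], [-0.0348, 0.0032, 0.0008], [-0.0347, 0.004, 0.0008], [-0.0346, 0.0048, 0.0008]]
delta_rot [[-0.0011, 0.0003, 0.0241], [-0.0011, 0.0003, 0.0241], [-0.0011, 0.0003, 0.0241], [-0.0011, 0.0003, 0.0241], [-0.0011, 0.0003, 0.0241], [-0.0011, 0.0003, 0.0241], [-0.0011, 0.0003, 0.0241], [-0.0011, 0.0003, 0.0241]]
```

Emit:
carry_out(
  hand=[0,0,0,0,0,0,0,0],
  linear=[
    [-0.025,-0.001,0.0],
    [-0.035,0,0.0],
    [-0.038,0.0007,0.0],
    [-0.038,0.0015,0.0],
    [-0.038,0.0023,0.0],
    [-0.038,0.0032,0.0],
    [-0.033,0.004,0.0],
    [-0.025,0.0048,0.0],
  ],
  delta_rot=[
    [-0.001,0,0.024],
    [-0.001,0,0.024],
    [-0.001,0,0.024],
    [-0.001,0,0.024],
    [-0.001,0,0.024],
    [-0.001,0,0.024],
    [-0.001,0,0.024],
    [-0.001,0,0.024],
  ],
)

```text
time_s: 4.2
tool_pos: [0.5294, 0.0053, 0.1314]
orientation: [[0.044, 0.999, -0.014], [0.999, -0.044, -0.002], [-0.002, -0.014, -1.0]]
force: [1.4, 1.4, -5.2]
finger_gap: 0.0106
```

```bash
python3 - <<'E'
from h import *
plan([.534,.004,.085],87.5,0,5)
E
```

```text
t 4.2 dist 0.009323094380593751 rot/row deg 0.1651737384460943 F [ 1.4  1.4 -5.2] gap 0.0106
hand [0, 0, 0, 0, 0]
linear [[-0.0002, 0.0011, 0.0093], [-0.0002, 0.001, 0.0093], [-0.0002, 0.001, 0.0093], [-0.0002, 0.001, 0.0093], [-0.0002, 0.001, 0.0093]]
delta_rot [[-0.0028, 0.0005, -0.0001], [-0.0028, 0.0005, -0.0001], [-0.0028, 0.0005, -0.0001], [-0.0028, 0.0005, -0.0001], [-0.0028, 0.0005, -0.0001]]
```

Emit:
carry_out(
  hand=[0,0,0],
  linear=[
    [-0.0002,0.0015,0.009],
    [0,0.0015,0.009],
    [0,0.0015,0.007],
  ],
  delta_rot=[
    [-0.005,0.001,0],
    [-0.005,0.001,0],
    [-0.004,0,0],
  ],
)

```text
time_s: 4.5
tool_pos: [0.533, 0.0021, 0.1023]
orientation: [[0.049, 0.999, -0.003], [0.999, -0.049, -0.0], [-0.0, -0.003, -1.0]]
force: [0.3, 1.0, -6.1]
finger_gap: 0.011
```

```bash
python3 - <<'E'
from h import *
from bench import r
for n in("top","side"):
    s=r.snapshot(n);s={k:np.array(v) for k,v in s.items()};np.savez(f"pics/{n}3.npz",**s)
    crop(s,*((200,120,340,260,5)if n=="top" else(180,120,340,280,4)),f"pics/{n}3.png")
plan([.534,.004,.085],87.5,0,2)
E
```

```text
t 4.6 dist 0.008619347814565559 rot/row deg 0.18718198532806413 F [-0.3 -0.  -4.8] gap 0.0111
hand [0, 0]
linear [[0.0007, 0.0007, 0.0086], [0.0007, 0.0007, 0.0086]]
delta_rot [[-0.0023, 0.0, -0.0023], [-0.0023, 0.0, -0.0023]]
```

View pics/top3.png

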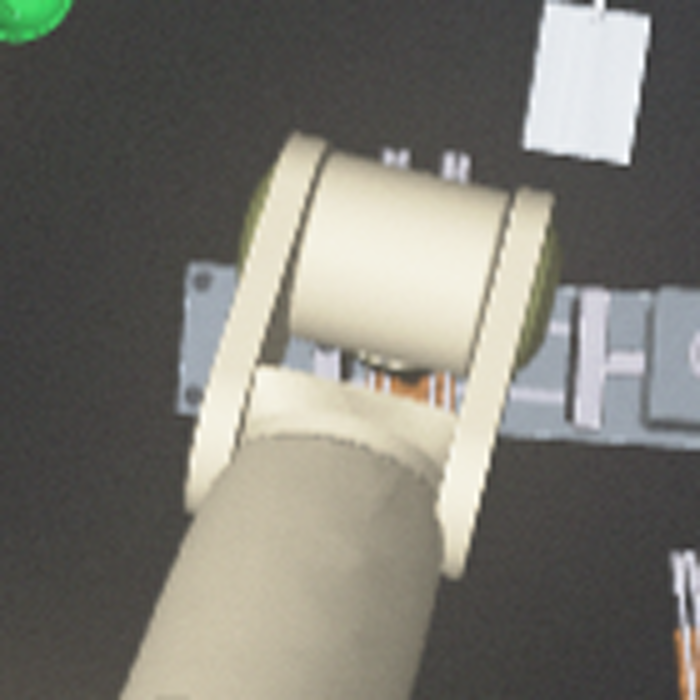

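View pics/side3.png

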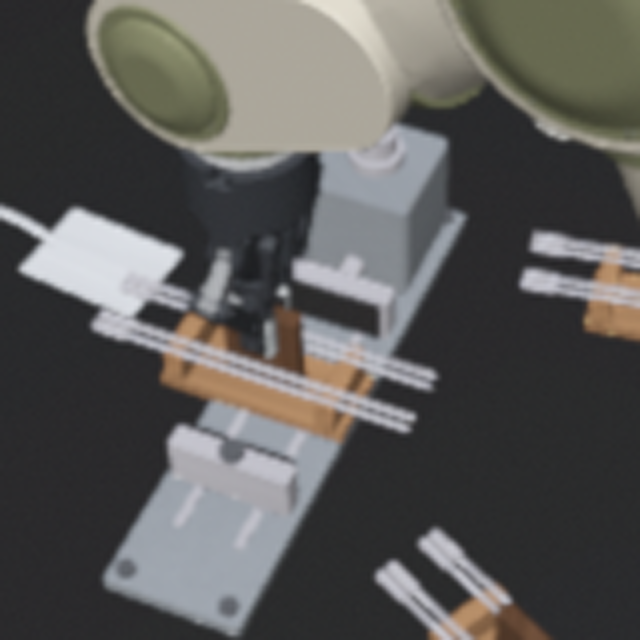

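Emit:
carry_out(
  hand=[0,0,0,0,0,0],
  linear=[
    [0.0007,0.0007,0.008],
    [0.0007,0.0007,0.008],
    [0,0,0.008],
    [0,0,0.008],
    [0,0,0.006],
    [0,0,0.003],
  ],
  delta_rot=[
    [-0.002,0,-0.002],
    [-0.002,0,-0.002],
    [0,0,0],
    [0,0,0],
    [0,0,0],
    [0,0,0],
  ],
)

```text
time_s: 5.2
tool_pos: [0.5342, 0.0062, 0.0579]
orientation: [[0.04, 0.999, 0.001], [0.999, -0.04, -0.0], [0.0, 0.001, -1.0]]
force: [0.4, -0.5, -5.0]
finger_gap: 0.0111
```

```bash
python3 - <<'E'
from h import *
from bench import r
s=r.snapshot("side");s={k:np.array(v) for k,v in s.items()}
crop(s,180,120,340,280,4,"pics/side4.png")
plan([.534,.004,.055],87.5,0,2)
E
```

```text
t 5.25 dist 0.0017318928914333426 rot/row deg 0.09700707415135396 F [-0.7 -0.2 -6.2] gap 0.0112
hand [0, 0]
linear [[-0.0011, 0.0, 0.0013], [-0.0011, 0.0, 0.0013]]
delta_rot [[-0.0, -0.0, 0.0017], [-0.0, -0.0, 0.0017]]
```

View pics/side4.png

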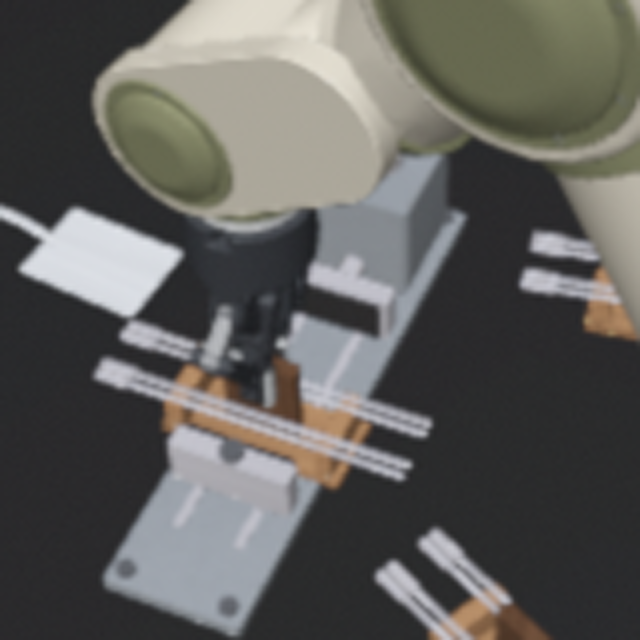

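Emit:
carry_out(
  hand=[0,0,0,0],
  linear=[
    [0,0,0.0015],
    [0,0,0.0015],
    [0,0,0.001],
    [0,0,0.0],
  ],
  delta_rot=[
    [0,0,0],
    [0,0,0],
    [0,0,0],
    [0,0,0],
  ],
)

```text
time_s: 5.65
tool_pos: [0.5345, 0.0062, 0.0553]
orientation: [[0.04, 0.999, 0.002], [0.999, -0.04, -0.0], [-0.0, 0.002, -1.0]]
force: [0.3, 0.4, -5.0]
finger_gap: 0.0109
```

Emit:
carry_out(
  hand=[0,0,0,0],
  linear=[
    [0,0,0.0015],
    [0,0,0.0015],
    [0,0,0.001],
    [0,0,0.0],
  ],
  delta_rot=[
    [0,0,0],
    [0,0,0],
    [0,0,0],
    [0,0,0],
  ],
)

```text
time_s: 6.05
tool_pos: [0.5348, 0.0063, 0.0551]
orientation: [[0.04, 0.999, 0.005], [0.999, -0.04, -0.001], [-0.001, 0.006, -1.0]]
force: [0.2, 1.0, -5.3]
finger_gap: 0.011
```

```bash
python3 - <<'E'
from bench import r
for i in range(2):
    s=r.read_state();print(s["force"],s["moment"],s["joints"],s["tool_pos"],s["orientation"].round(4).tolist())
E
```

```text
[ 0.22282594  1.02296664 -5.34625222] [-0.01134715  0.03606505 -0.02203995] [-1.20062086e+01  3.14496001e+01  9.11398511e+01 -1.78139169e-02
  5.70880545e+01 -9.97303270e+01] [0.53478448 0.00632655 0.05507461] [[0.0395, 0.9992, 0.0055], [0.9992, -0.0395, -0.0014], [-0.0012, 0.0055, -1.0]]
[ 0.22282594  1.02296664 -5.34625222] [-0.01134715  0.03606505 -0.02203995] [-1.20062086e+01  3.14496001e+01  9.11398511e+01 -1.78139169e-02
  5.70880545e+01 -9.97303270e+01] [0.53478448 0.00632655 0.05507461] [[0.0395, 0.9992, 0.0055], [0.9992, -0.0395, -0.0014], [-0.0012, 0.0055, -1.0]]
```

Emit:
carry_out(
  hand=[0,0],
  linear=[
    [0,0,0.003],
    [0,0,0.0],
  ],
  delta_rot=[
    [-0.005,0,0],
    [0,0,0],
  ],
)

```text
time_s: 6.25
tool_pos: [0.5356, 0.0066, 0.0553]
orientation: [[0.039, 0.999, 0.014], [0.999, -0.039, -0.002], [-0.001, 0.015, -1.0]]
force: [0.6, -0.2, -5.3]
finger_gap: 0.0107
```

```bash
python3 - <<'E'
from bench import r
for i in range(1):
    s=r.read_state();print(s["force"],s["moment"],s["joints"],s["tool_pos"],s["orientation"].round(4).tolist())
E
```

```text
[ 0.64817613 -0.18204446 -5.27526929] [0.00873335 0.03506699 0.01806908] [-1.19972428e+01  3.13186410e+01  9.13737277e+01  8.72318287e-02
  5.64756797e+01 -9.98008277e+01] [0.53559503 0.00664061 0.05530638] [[0.0392, 0.9991, 0.0145], [0.9992, -0.0391, -0.0018], [-0.0012, 0.0145, -0.9999]]
```

Emit:
carry_out(
  hand=[0],
  linear=[
    [0,0,-0.003],
  ],
  delta_rot=[
    [-0.0145,0,0],
  ],
)

```text
time_s: 6.35
tool_pos: [0.5358, 0.0067, 0.0581]
orientation: [[0.039, 0.999, 0.03], [0.999, -0.039, -0.002], [-0.001, 0.03, -1.0]]
force: [-1.2, 0.8, -5.0]
finger_gap: 0.0113
```

```bash
python3 - <<'E'
from h import *
from bench import r
for n in("top","side"):
    s=r.snapshot(n);s={k:np.array(v) for k,v in s.items()};np.savez(f"pics/{n}5.npz",**s)
    cv2.imwrite(f"pics/{n}5.png",cv2.resize(s["pixels"],None,fx=1.4,fy=1.4))
s=r.read_state();print(s["force"],s["joint_torque"],s["joints"],s["tool_pos"],s["orientation"].round(4).tolist())
E
```

```text
[-0.38036801 -0.13436234 -5.00672962] [ 3.77893320e-02 -4.97223258e+01 -1.79100680e+01  4.40568582e-02
 -2.43668715e-01 -2.70301255e-02] [-12.07131165  30.7720624   91.8687444    0.27189616  55.67156007
 -99.97532416] [0.53545686 0.00667723 0.05825084] [[0.0392, 0.9988, 0.0296], [0.9992, -0.0392, -0.0023], [-0.0012, 0.0297, -0.9996]]
```

View pics/top5.png

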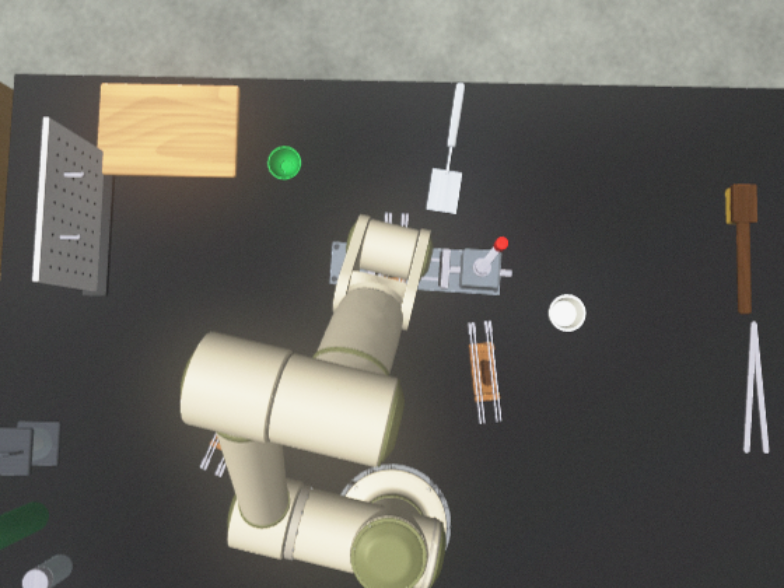

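View pics/side5.png

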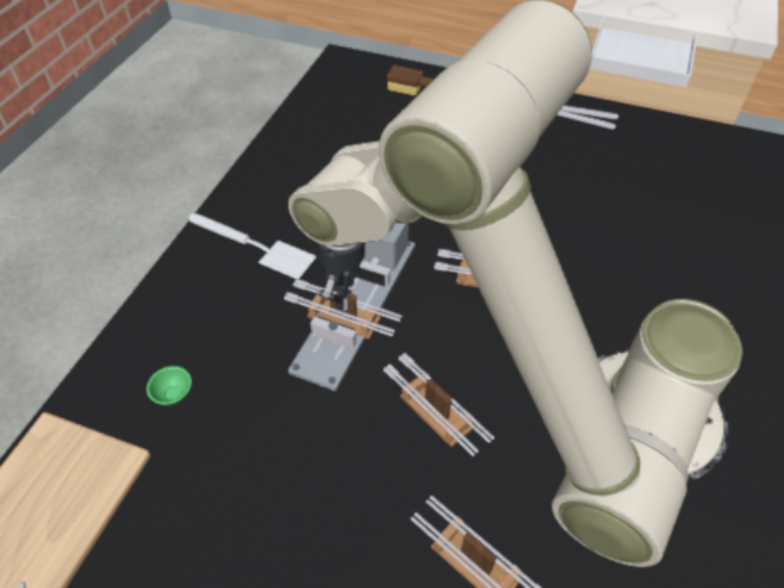

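Emit:
carry_out(
  hand=[0,0],
  linear=[
    [0,0,0],
    [0,0,0],
  ],
  delta_rot=[
    [0.0297,0,0],
    [0,0,0],
  ],
)

```text
time_s: 6.65
tool_pos: [0.5352, 0.0066, 0.0575]
orientation: [[0.04, 0.999, -0.002], [0.999, -0.04, -0.001], [-0.001, -0.002, -1.0]]
force: [0.5, 0.3, -6.4]
finger_gap: 0.011
```

```bash
python3 - <<'E'
from h import *
plan([.534,.006,.055],87.5,0,2)
E
```

```text
t 6.65 dist 0.0014042030693128431 rot/row deg 0.12585422135301386 F [ 0.5  0.3 -6.4] gap 0.011
hand [0, 0]
linear [[-0.0003, -0.0006, 0.0012], [-0.0003, -0.0006, 0.0012]]
delta_rot [[-0.0008, 0.0005, 0.002], [-0.0008, 0.0005, 0.002]]
```

Emit:
carry_out(
  hand=[0,0],
  linear=[
    [0,0,0.003],
    [0,0,0.0],
  ],
  delta_rot=[
    [0,0,0],
    [0,0,0],
  ],
)

```text
time_s: 6.85
tool_pos: [0.5351, 0.0067, 0.055]
orientation: [[0.039, 0.999, -0.0], [0.999, -0.039, -0.001], [-0.001, -0.0, -1.0]]
force: [-1.5, 0.0, -0.7]
finger_gap: 0.0108
```

Emit:
carry_out(
  hand=[0],
  linear=[
    [0,0,0.003],
  ],
  delta_rot=[
    [0,0,0],
  ],
)

```text
time_s: 6.95
tool_pos: [0.5348, 0.0067, 0.0545]
orientation: [[0.039, 0.999, 0.001], [0.999, -0.039, -0.001], [-0.001, 0.001, -1.0]]
force: [-22.5, 3.7, 55.5]
finger_gap: 0.0107
```

```bash
python3 - <<'E'
from bench import r
for i in range(1):
    s=r.read_state();print(s["force"],s["moment"],s["joint_torque"],s["joints"],s["tool_pos"],s["orientation"].round(4).tolist())
E
```

```text
[-22.48826777   3.7036145   55.47427551] [ 0.2555701   2.98757221 -0.06859151] [ -1.67098314 -19.48599458 -14.3358162    0.41495919  -4.76799801
  -0.04731406] [-1.19341163e+01  3.15828845e+01  9.09774477e+01 -7.86069240e-02
  5.73592337e+01 -9.96528099e+01] [0.53484341 0.00674985 0.05453988] [[0.0391, 0.9992, 0.0011], [0.9992, -0.0391, -0.0014], [-0.0014, 0.0012, -1.0]]
```

Emit:
carry_out(
  hand=[0,0],
  linear=[
    [0,0,-0.0005],
    [0,0,0],
  ],
  delta_rot=[
    [0,0,0],
    [0,0,0],
  ],
)

```text
time_s: 7.15
tool_pos: [0.5348, 0.0068, 0.0558]
orientation: [[0.039, 0.999, 0.004], [0.999, -0.039, -0.002], [-0.002, 0.004, -1.0]]
force: [0.1, -0.3, -5.3]
finger_gap: 0.0109
```

Emit:
carry_out(
  hand=[0,0],
  linear=[
    [0,0,0.0013],
    [0,0,0],
  ],
  delta_rot=[
    [0.004,0,0],
    [0,0,0],
  ],
)

```text
time_s: 7.35
tool_pos: [0.5346, 0.0069, 0.0549]
orientation: [[0.039, 0.999, -0.0], [0.999, -0.039, -0.002], [-0.002, -0.0, -1.0]]
force: [-0.9, -0.2, 0.9]
finger_gap: 0.0111
```

Resting on the bed. Open, then rise.

Emit:
carry_out(
  hand=[0.04,0.04,0.04,0.04,0.04,0.04],
  linear=[
    [0,0,0],
    [0,0,0],
    [0,0,0],
    [0,0,-0.01],
    [0,0,-0.02],
    [0,0,-0.03],
  ],
  delta_rot=[
    [0,0,0],
    [0,0,0],
    [0,0,0],
    [0,0,0],
    [0,0,0],
    [0,0,0],
  ],
)

```text
time_s: 7.95
tool_pos: [0.5338, 0.0069, 0.114]
orientation: [[0.039, 0.999, -0.007], [0.999, -0.039, -0.0], [-0.0, -0.007, -1.0]]
force: [0.2, -0.2, -0.2]
finger_gap: 0.0399
```

```bash
python3 - <<'E'
from h import *
from bench import r
plan([.555,-.10,.25],87.5,.085,6)
E
```

```text
t 7.95 dist 0.029053089738906107 rot/row deg 0.07473784933640637 F [ 0.2 -0.2 -0.2] gap 0.0399
hand [0.085, 0.085, 0.085, 0.085, 0.085, 0.085]
linear [[-0.0177, 0.0041, -0.0227], [-0.0177, 0.0041, -0.0227], [-0.0177, 0.0042, -0.0227], [-0.0177, 0.0042, -0.0227], [-0.0177, 0.0042, -0.0227], [-0.0177, 0.0043, -0.0227]]
delta_rot [[-0.0011, 0.0001, 0.0007], [-0.0011, 0.0001, 0.0007], [-0.0011, 0.0001, 0.0007], [-0.0011, 0.0001, 0.0007], [-0.0011, 0.0001, 0.0007], [-0.0011, 0.0001, 0.0007]]
```

Emit:
carry_out(
  hand=[0.085,0.085,0.085,0.085,0.085,0.085,0.085,0.085],
  linear=[
    [0,0,-0.03],
    [-0.015,0.003,-0.03],
    [-0.035,0.004,-0.02],
    [-0.04,0.004,-0.015],
    [-0.04,0.004,-0.005],
    [-0.04,0.004,0],
    [-0.02,0.005,0],
    [-0.008,0.005,0],
  ],
  delta_rot=[
    [-0.002,0,0],
    [-0.002,0,0],
    [0,0,0],
    [0,0,0],
    [0,0,0],
    [0,0,0],
    [0,0,0],
    [0,0,0],
  ],
)

```text
time_s: 8.75
tool_pos: [0.5566, -0.1981, 0.2301]
orientation: [[0.036, 0.999, 0.011], [0.999, -0.035, -0.006], [-0.006, 0.011, -1.0]]
force: [0.1, 0.3, -0.2]
finger_gap: 0.085
```

```bash
python3 - <<'E'
from h import *
from bench import r
for n in("side","top"):
    s=r.snapshot(n);s={k:np.array(v) for k,v in s.items()};np.savez(f"pics/{n}6.npz",**s)
    crop(s,*((200,120,360,240,5)if n=="top" else(180,60,360,280,3)),f"pics/{n}6.png")
plan([.566,-.199,.19],87.5,.085,4)
E
```

```text
t 8.85 dist 0.010158862623647947 rot/row deg 0.2156402062545026 F [ 0.3  0.5 -0.4] gap 0.085
hand [0.085, 0.085, 0.085, 0.085]
linear [[-0.0004, 0.0022, 0.0099], [-0.0004, 0.0022, 0.0099], [-0.0004, 0.0022, 0.0099], [-0.0004, 0.0023, 0.0099]]
delta_rot [[0.0027, 0.0013, 0.0023], [0.0027, 0.0013, 0.0023], [0.0027, 0.0013, 0.0023], [0.0027, 0.0013, 0.0023]]
```

View pics/side6.png

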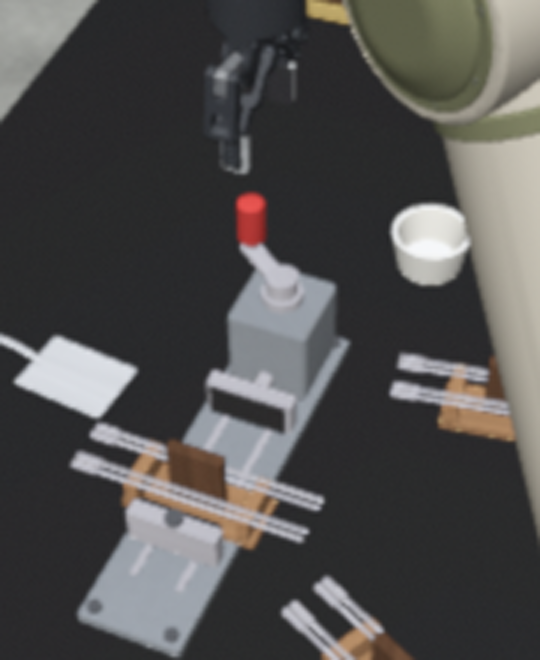

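View pics/top6.png

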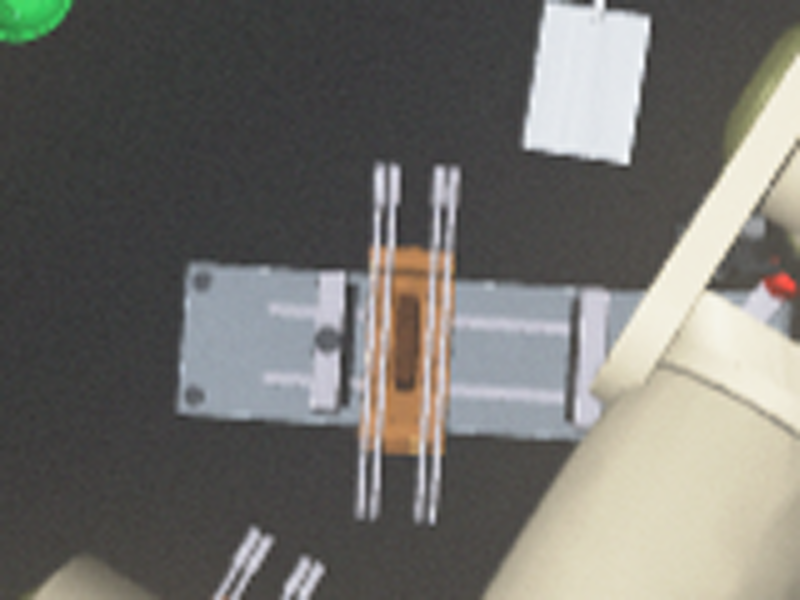

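Emit:
carry_out(
  hand=[0.085,0.085,0.085,0.085,0.085,0.085,0.085],
  linear=[
    [0,0.002,0.015],
    [0,0.0025,0.02],
    [0,0.0025,0.02],
    [0,0.002,0.02],
    [0,0,0.015],
    [0,0,0.008],
    [0,0,0],
  ],
  delta_rot=[
    [0.005,0.002,0.002],
    [0.004,0.002,0.002],
    [0.002,0.001,0.002],
    [0,0,0],
    [0,0,0],
    [0,0,0],
    [0,0,0],
  ],
)

```text
time_s: 9.55
tool_pos: [0.5656, -0.1864, 0.1234]
orientation: [[0.031, 0.999, -0.006], [1.0, -0.031, 0.005], [0.004, -0.006, -1.0]]
force: [0.3, 0.0, 0.8]
finger_gap: 0.0853
```

```bash
python3 - <<'E'
from h import *
from bench import r
for n in("side",):
    s=r.snapshot(n);s={k:np.array(v) for k,v in s.items()};np.savez(f"pics/{n}7.npz",**s)
    crop(s,*((200,120,360,240,5)if n=="top" else(200,60,340,180,5)),f"pics/{n}7.png")
plan([.566,-.199,.131],87.5,.085,1)
E
```

```text
t 9.6 dist 0.014246340890773713 rot/row deg 0.814014747035034 F [0.4 0.6 0.3] gap 0.085
hand [0.085]
linear [[-0.0124, 0.0005, -0.007]]
delta_rot [[-0.0056, -0.0041, 0.0124]]
```

View pics/side7.png

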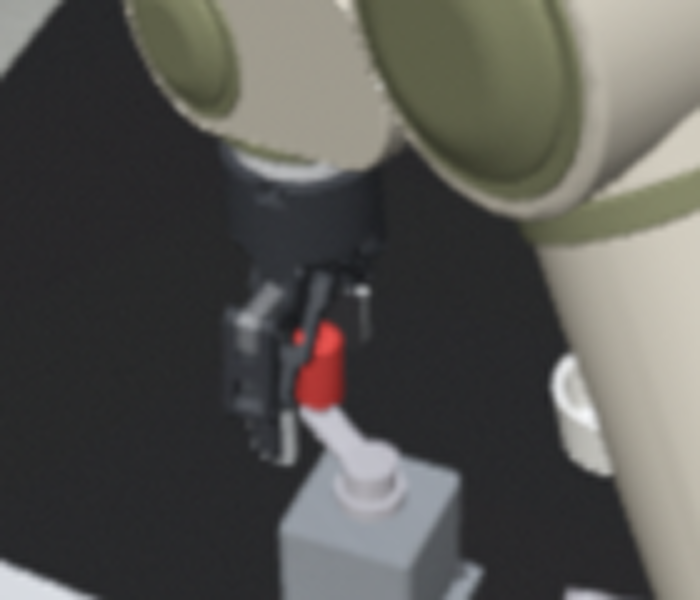

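Emit:
carry_out(
  hand=[0.085,0.085,0.085],
  linear=[
    [-0.006,0.0005,-0.005],
    [-0.006,0,-0.003],
    [0,0,0],
  ],
  delta_rot=[
    [-0.0056,-0.004,0.012],
    [0,0,0],
    [0,0,0],
  ],
)

```text
time_s: 9.9
tool_pos: [0.5668, -0.1995, 0.1349]
orientation: [[0.043, 0.999, 0.004], [0.999, -0.043, -0.002], [-0.002, 0.004, -1.0]]
force: [0.2, -0.4, -0.4]
finger_gap: 0.085
```

```bash
python3 - <<'E'
from h import *
plan([.566,-.199,.131],87.5,.085,1)
E
```

```text
t 9.9 dist 0.003956352562783804 rot/row deg 0.2571724546242042 F [ 0.2 -0.4 -0.4] gap 0.085
hand [0.085]
linear [[0.0004, -0.0008, 0.0039]]
delta_rot [[0.0039, 0.0023, 0.0002]]
```

Close on the grip.

Emit:
carry_out(
  hand=[0,0,0,0,0,0,0,0],
  linear=[
    [0,-0.001,0.004],
    [0,0,0],
    [0,0,0],
    [0,0,0],
    [0,0,0],
    [0,0,0],
    [0,0,0],
    [0,0,0],
  ],
  delta_rot=[
    [0.004,0.002,0],
    [0,0,0],
    [0,0,0],
    [0,0,0],
    [0,0,0],
    [0,0,0],
    [0,0,0],
    [0,0,0],
  ],
)

```text
time_s: 10.7
tool_pos: [0.5657, -0.1998, 0.1317]
orientation: [[0.044, 0.999, 0.001], [0.999, -0.044, -0.001], [-0.001, 0.001, -1.0]]
force: [-0.2, -0.0, 1.2]
finger_gap: 0.0226
```

```bash
cat >> h.py <<'E'
def wind(n,dth,C=(.5255,-.168),R=.05,yaw=87.5,z=None,hand=0.0,kr=1.0):
    """rows clockwise by dth rad each around C from measured TCP; correct radial error, z and tilt"""
    from bench import r
    st=r.read_state();p=np.array(st["tool_pos"]);Rc=np.array(st["orientation"]);C=np.array(C)
    d=p[:2]-C;rad=np.hypot(*d);th=np.arctan2(d[1],d[0])
    rv=Ro.from_matrix(Rc.T@down(yaw)).as_rotvec()
    L=[];q=p.copy()
    for i in range(n):
        a=th-dth*(i+1);rr=rad+(R-rad)*min(1,(i+1)/3)
        g=np.array([*(C+rr*np.array([np.cos(a),np.sin(a)])),p[2]+(0 if z is None else (z-p[2])*min(1,(i+1)/4))])
        Ri=Rc@Ro.from_rotvec(rv*min(1,i/3)).as_matrix()
        L.append([float(x) for x in (Ri.T@(g-q)).round(4)]);q=g
    print("t",round(st["time_s"],2),"pos",p.round(4),"rad",rad.round(4),"crank ang",round(-th-.0445,3),"F",st["force"].round(1),"M",st["moment"].round(2),"gap",round(st["finger_gap"],4),"tilt",rv.round(4))
    f=open("trace.txt","a");f.write(f"{st['time_s']} {p[0]} {p[1]}\n")
    print('linear',L)
E
python3 - <<'E'
from h import *
wind(8,.14,z=.131)
E
```

```text
t 10.7 pos [ 0.5657 -0.1998  0.1317] rad 0.0512 crank ang 0.625 F [-0.2 -0.   1.2] M [0.09 0.07 0.04] gap 0.0226 tilt [ 0.0009  0.0009 -0.0004]
linear [[-0.0052, -0.0049, 0.0002], [-0.0044, -0.0055, 0.0002], [-0.0036, -0.006, 0.0002], [-0.0031, -0.0063, 0.0002], [-0.0022, -0.0067, 0.0], [-0.0012, -0.0069, 0.0], [-0.0002, -0.007, 0.0], [0.0007, -0.007, 0.0]]
```

Emit:
carry_out(
  hand=[0,0,0,0,0,0,0,0],
  linear=[
    [-0.005,-0.005,0],
    [-0.0044,-0.0055,0],
    [-0.0036,-0.006,0],
    [-0.0031,-0.0063,0],
    [-0.0022,-0.0067,0],
    [-0.0012,-0.0069,0],
    [-0.0002,-0.007,0],
    [0.0007,-0.007,0],
  ],
  delta_rot=[
    [0,0,0],
    [0,0,0],
    [0,0,0],
    [0,0,0],
    [0,0,0],
    [0,0,0],
    [0,0,0],
    [0,0,0],
  ],
)

```text
time_s: 11.5
tool_pos: [0.5156, -0.2173, 0.1317]
orientation: [[0.043, 0.999, 0.012], [0.999, -0.043, -0.001], [-0.001, 0.012, -1.0]]
force: [5.5, 3.2, 0.0]
finger_gap: 0.0228
```

```bash
python3 - <<'E'
from h import *
wind(8,.2,z=.131)
E
```

```text
t 11.5 pos [ 0.5156 -0.2173  0.1317] rad 0.0502 crank ang 1.726 F [5.5 3.2 0. ] M [ 0.62 -0.71  0.  ] gap 0.0228 tilt [0.0122 0.0005 0.0007]
linear [[0.0026, -0.0097, 0.0001], [0.0045, -0.0089, 0.0001], [0.0062, -0.0079, 0.0001], [0.0075, -0.0065, 0.0002], [0.0087, -0.0049, 0.0], [0.0095, -0.0031, -0.0], [0.0099, -0.0011, -0.0], [0.0099, 0.0008, -0.0]]
```

Emit:
carry_out(
  hand=[0,0,0,0,0,0,0,0],
  linear=[
    [0.0024,-0.0085,0],
    [0.0045,-0.0088,0],
    [0.0062,-0.0079,0],
    [0.0075,-0.0065,0],
    [0.0087,-0.0049,0],
    [0.0095,-0.0031,0],
    [0.0099,-0.0011,0],
    [0.0099,0.0008,0],
  ],
  delta_rot=[
    [0.004,0,0],
    [0.004,0,0],
    [0.004,0,0],
    [0,0,0],
    [0,0,0],
    [0,0,0],
    [0,0,0],
    [0,0,0],
  ],
)

```text
time_s: 12.3
tool_pos: [0.4776, -0.1585, 0.1317]
orientation: [[0.046, 0.999, 0.013], [0.999, -0.046, -0.009], [-0.008, 0.013, -1.0]]
force: [6.6, -4.8, -5.2]
finger_gap: 0.0227
```

```bash
python3 - <<'E'
from h import *
wind(8,.2,z=.131)
E
```

```text
t 12.3 pos [ 0.4776 -0.1585  0.1317] rad 0.0488 crank ang -2.991 F [ 6.6 -4.8 -5.2] M [-0.78 -0.83 -0.  ] gap 0.0227 tilt [ 0.0133  0.0085 -0.0023]
linear [[0.0096, 0.002, 0.0001], [0.0091, 0.0039, 0.0002], [0.0081, 0.0057, 0.0002], [0.0066, 0.0075, 0.0002], [0.005, 0.0087, -0.0], [0.0031, 0.0095, -0.0], [0.0012, 0.0099, -0.0], [-0.0008, 0.01, -0.0]]
```

Emit:
carry_out(
  hand=[0,0,0,0,0,0,0,0],
  linear=[
    [0.0096,0.002,0],
    [0.0091,0.0039,0],
    [0.0081,0.0057,0],
    [0.0066,0.0075,0],
    [0.005,0.0087,0],
    [0.0031,0.0095,0],
    [0.0012,0.0099,0],
    [-0.0008,0.01,0],
  ],
  delta_rot=[
    [0.005,0.003,0],
    [0.005,0.003,0],
    [0.004,0.003,0],
    [0.002,0.001,0],
    [0,0,0],
    [0,0,0],
    [0,0,0],
    [0,0,0],
  ],
)

```text
time_s: 13.1
tool_pos: [0.5301, -0.1186, 0.1316]
orientation: [[0.046, 0.999, -0.018], [0.999, -0.046, -0.002], [-0.003, -0.017, -1.0]]
force: [-4.8, 3.7, 6.0]
finger_gap: 0.0228
```

```bash
python3 - <<'E'
from h import *
wind(8,.2,z=.131,C=(.526,-.168))
E
```

```text
t 13.1 pos [ 0.5301 -0.1186  0.1316] rad 0.0496 crank ang -1.532 F [-4.8  3.7  6. ] M [ 0.66  0.34 -0.  ] gap 0.0228 tilt [-0.0175  0.003  -0.0024]
linear [[-0.0012, 0.0098, -0.0], [-0.0032, 0.0094, 0.0001], [-0.005, 0.0086, 0.0001], [-0.0067, 0.0074, 0.0002], [-0.0081, 0.0059, 0.0], [-0.0091, 0.0042, 0.0], [-0.0097, 0.0023, 0.0], [-0.01, 0.0003, 0.0]]
```

Emit:
carry_out(
  hand=[0,0,0,0,0,0,0,0],
  linear=[
    [-0.0012,0.0098,0],
    [-0.0032,0.0094,0],
    [-0.005,0.0086,0],
    [-0.0067,0.0074,0],
    [-0.0081,0.0059,0],
    [-0.0091,0.0042,0],
    [-0.0097,0.0023,0],
    [-0.01,0.0003,0],
  ],
  delta_rot=[
    [-0.005,0.001,0],
    [-0.005,0.001,0],
    [-0.005,0.001,0],
    [-0.003,0,0],
    [0,0,0],
    [0,0,0],
    [0,0,0],
    [0,0,0],
  ],
)

```text
time_s: 13.9
tool_pos: [0.5766, -0.1719, 0.1316]
orientation: [[0.042, 0.999, -0.003], [0.999, -0.042, 0.007], [0.006, -0.003, -1.0]]
force: [-0.8, 5.2, 4.1]
finger_gap: 0.0226
```

```bash
python3 - <<'E'
from h import *
wind(8,.2,z=.131,C=(.526,-.168))
E
```

```text
t 13.9 pos [ 0.5766 -0.1719  0.1316] rad 0.0508 crank ang 0.032 F [-0.8  5.2  4.1] M [ 0.64  0.15 -0.01] gap 0.0226 tilt [-0.003  -0.0064  0.0013]
linear [[-0.01, -0.0016, 0.0001], [-0.0094, -0.0035, 0.0001], [-0.0085, -0.0053, 0.0001], [-0.0074, -0.0067, 0.0002], [-0.0059, -0.008, 0.0], [-0.0042, -0.009, 0.0], [-0.0024, -0.0097, 0.0], [-0.0004, -0.01, 0.0]]
```

Emit:
carry_out(
  hand=[0,0,0,0,0,0,0,0],
  linear=[
    [-0.01,-0.0014,0],
    [-0.0094,-0.0033,0],
    [-0.0085,-0.0051,0],
    [-0.0074,-0.0067,0],
    [-0.0059,-0.008,0],
    [-0.0042,-0.009,0],
    [-0.0024,-0.0097,0],
    [-0.0004,-0.01,0],
  ],
  delta_rot=[
    [-0.001,-0.002,0],
    [-0.001,-0.002,0],
    [-0.001,-0.002,0],
    [0,0,0],
    [0,0,0],
    [0,0,0],
    [0,0,0],
    [0,0,0],
  ],
)

```text
time_s: 14.7
tool_pos: [0.5193, -0.2182, 0.1315]
orientation: [[0.044, 0.999, 0.003], [0.999, -0.044, 0.013], [0.013, 0.002, -1.0]]
force: [6.0, 11.8, 2.0]
finger_gap: 0.0227
```

```bash
python3 - <<'E'
from h import *
wind(8,.2,z=.131,C=(.5265,-.168))
E
```

```text
t 14.7 pos [ 0.5193 -0.2182  0.1315] rad 0.0507 crank ang 1.67 F [ 6.  11.8  2. ] M [ 1.72 -1.13  0.  ] gap 0.0227 tilt [ 0.0025 -0.0128  0.0001]
linear [[0.0022, -0.0099, 0.0001], [0.0041, -0.0092, 0.0002], [0.0058, -0.0081, 0.0001], [0.0072, -0.007, 0.0001], [0.0084, -0.0054, 0.0], [0.0093, -0.0036, 0.0], [0.0098, -0.0017, -0.0], [0.01, 0.0003, -0.0]]
```

Emit:
carry_out(
  hand=[0,0,0,0,0,0,0,0],
  linear=[
    [0.0024,-0.0099,0],
    [0.0044,-0.0092,0],
    [0.0058,-0.0081,0],
    [0.0072,-0.007,0],
    [0.0084,-0.0054,0],
    [0.0093,-0.0036,0],
    [0.0098,-0.0017,0],
    [0.01,0.0003,0],
  ],
  delta_rot=[
    [0.001,-0.004,0],
    [0.001,-0.004,0],
    [0,-0.004,0],
    [0,-0.001,0],
    [0,0,0],
    [0,0,0],
    [0,0,0],
    [0,0,0],
  ],
)

```text
time_s: 15.5
tool_pos: [0.4769, -0.1676, 0.1316]
orientation: [[0.05, 0.999, 0.011], [0.999, -0.049, -0.015], [-0.014, 0.012, -1.0]]
force: [-5.1, -4.7, 5.4]
finger_gap: 0.0228
```

```bash
python3 - <<'E'
from h import *
wind(8,.2,z=.131,C=(.5265,-.168))
E
```

```text
t 15.5 pos [ 0.4769 -0.1676  0.1316] rad 0.0496 crank ang -3.179 F [-5.1 -4.7  5.4] M [-0.39  1.06  0.  ] gap 0.0228 tilt [ 0.0117  0.0144 -0.006 ]
linear [[0.0099, 0.0004, 0.0], [0.0096, 0.0024, 0.0001], [0.009, 0.0043, 0.0001], [0.0079, 0.0062, 0.0002], [0.0065, 0.0076, 0.0], [0.0048, 0.0087, 0.0], [0.003, 0.0095, 0.0], [0.0011, 0.0099, 0.0]]
```

Emit:
carry_out(
  hand=[0,0,0,0,0,0,0,0],
  linear=[
    [0.0099,0.0004,0],
    [0.0096,0.0024,0],
    [0.009,0.0043,0],
    [0.0079,0.0062,0],
    [0.0065,0.0076,0],
    [0.0048,0.0087,0],
    [0.003,0.0095,0],
    [0.0011,0.0099,0],
  ],
  delta_rot=[
    [0.004,0.005,-0.002],
    [0.004,0.005,-0.002],
    [0.003,0.004,-0.002],
    [0,0,0],
    [0,0,0],
    [0,0,0],
    [0,0,0],
    [0,0,0],
  ],
)

```text
time_s: 16.3
tool_pos: [0.526, -0.1183, 0.1316]
orientation: [[0.045, 0.999, -0.009], [0.999, -0.045, -0.005], [-0.005, -0.009, -1.0]]
force: [-4.4, -3.4, 5.0]
finger_gap: 0.023
```

```bash
python3 - <<'E'
from h import *
from bench import r
for n in("side",):
    s=r.snapshot(n);s={k:np.array(v) for k,v in s.items()};np.savez(f"pics/{n}8.npz",**s)
    crop(s,195,110,315,285,3,"pics/side8.png")
wind(8,.18,z=.131,C=(.5265,-.168))
E
```

```text
t 16.35 pos [ 0.5274 -0.1184  0.1316] rad 0.0496 crank ang -1.598 F [-0.2  1.3  4.2] M [ 0.33 -0.08  0.01] gap 0.0225 tilt [-0.0078  0.0054 -0.0012]
linear [[-0.0004, 0.0089, 0.0001], [-0.002, 0.0087, 0.0001], [-0.0036, 0.0082, 0.0001], [-0.0051, 0.0074, 0.0002], [-0.0063, 0.0064, 0.0], [-0.0074, 0.0051, 0.0], [-0.0082, 0.0037, 0.0], [-0.0087, 0.0022, 0.0]]
```

View pics/side8.png

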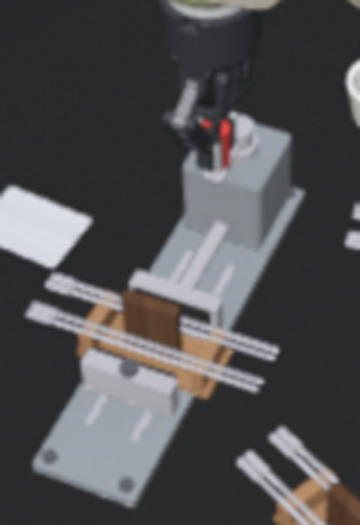

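Emit:
carry_out(
  hand=[0,0,0,0,0,0,0,0],
  linear=[
    [-0.0004,0.0089,0],
    [-0.002,0.0087,0],
    [-0.0036,0.0082,0],
    [-0.0051,0.0074,0],
    [-0.0063,0.0064,0],
    [-0.0074,0.0051,0],
    [-0.0082,0.0037,0],
    [-0.0087,0.0022,0],
  ],
  delta_rot=[
    [-0.003,0.002,0],
    [-0.003,0.002,0],
    [-0.002,0.001,0],
    [0,0,0],
    [0,0,0],
    [0,0,0],
    [0,0,0],
    [0,0,0],
  ],
)

```text
time_s: 17.15
tool_pos: [0.5759, -0.1591, 0.1316]
orientation: [[0.041, 0.999, -0.012], [0.999, -0.041, 0.006], [0.005, -0.012, -1.0]]
force: [-4.3, 4.2, 5.5]
finger_gap: 0.0224
```

```bash
python3 - <<'E'
from h import *
wind(6,.12,z=.131,C=(.5265,-.168))
E
```

```text
t 17.15 pos [ 0.5759 -0.1591  0.1316] rad 0.0502 crank ang -0.224 F [-4.3  4.2  5.5] M [0.54 0.32 0.  ] gap 0.0224 tilt [-0.012  -0.0052  0.0025]
linear [[-0.0059, 0.0009, 0.0001], [-0.006, 0.0002, 0.0001], [-0.006, -0.0005, 0.0001], [-0.0059, -0.0012, 0.0001], [-0.0057, -0.0019, -0.0], [-0.0054, -0.0025, -0.0]]
```

Emit:
carry_out(
  hand=[0,0,0,0,0,0],
  linear=[
    [-0.0059,0.0009,0],
    [-0.006,0.0002,0],
    [-0.006,-0.0005,0],
    [-0.0059,-0.0012,0],
    [-0.0057,-0.0019,0],
    [-0.0054,-0.0025,0],
  ],
  delta_rot=[
    [-0.004,-0.002,0],
    [-0.004,-0.002,0],
    [-0.004,-0.001,0],
    [0,0,0],
    [0,0,0],
    [0,0,0],
  ],
)

```text
time_s: 17.75
tool_pos: [0.572, -0.1898, 0.1317]
orientation: [[0.038, 0.999, 0.002], [0.999, -0.038, 0.009], [0.009, 0.002, -1.0]]
force: [2.2, 4.4, 3.5]
finger_gap: 0.0225
```

```bash
cat >> h.py <<'E'
def tang(C=(.5265,-.168)):
    from bench import r
    st=r.read_state();p=st["tool_pos"];d=p[:2]-np.array(C);u=d/np.hypot(*d);tg=np.array([u[1],-u[0]])
    f=st["force"][:2];print("resist tangential",round(-f@tg,2),"radial",round(f@u,2),"speed", )
E
python3 - <<'E'
from h import *
from bench import r
s=r.snapshot("side");s={k:np.array(v) for k,v in s.items()}
crop(s,195,110,315,285,3,"pics/side9.png")
wind(6,.06,z=.131,C=(.5265,-.168));tang()
E
```

```text
t 17.8 pos [ 0.5716 -0.1905  0.1317] rad 0.0504 crank ang 0.419 F [2.1 2.8 3.3] M [ 0.29 -0.4   0.03] gap 0.0226 tilt [ 0.0018 -0.0088  0.0051]
linear [[-0.0027, -0.0014, 0.0001], [-0.0026, -0.0016, 0.0002], [-0.0025, -0.0017, 0.0002], [-0.0024, -0.0018, 0.0002], [-0.0023, -0.0019, 0.0], [-0.0022, -0.002, 0.0]]
resist tangential 3.42 radial 0.6 speed
```

View pics/side9.png

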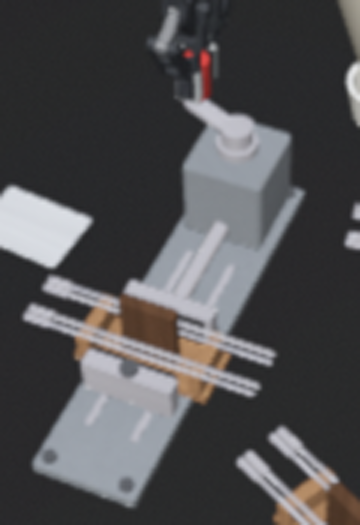

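Emit:
carry_out(
  hand=[0,0,0,0,0,0],
  linear=[
    [-0.0027,-0.0014,0],
    [-0.0026,-0.0016,0],
    [-0.0025,-0.0017,0],
    [-0.0024,-0.0018,0],
    [-0.0023,-0.0019,0],
    [-0.0022,-0.002,0],
  ],
  delta_rot=[
    [0.001,-0.003,0],
    [0.001,-0.003,0],
    [0,-0.003,0],
    [0,0,0],
    [0,0,0],
    [0,0,0],
  ],
)

```text
time_s: 18.4
tool_pos: [0.5609, -0.2049, 0.1317]
orientation: [[0.038, 0.999, 0.002], [0.999, -0.038, 0.0], [0.001, 0.002, -1.0]]
force: [3.0, 2.9, 3.1]
finger_gap: 0.0228
```

```bash
python3 - <<'E'
from h import *
wind(6,.06,z=.131,C=(.5265,-.168));tang()
E
```

```text
t 18.4 pos [ 0.5609 -0.2049  0.1317] rad 0.0505 crank ang 0.776 F [3.  2.9 3.1] M [ 0.71 -0.42  0.04] gap 0.0228 tilt [ 0.0015 -0.0006  0.0055]
linear [[-0.002, -0.0023, 0.0002], [-0.0018, -0.0024, 0.0002], [-0.0017, -0.0025, 0.0002], [-0.0017, -0.0025, 0.0002], [-0.0015, -0.0026, 0.0], [-0.0013, -0.0027, 0.0]]
resist tangential 4.14 radial -0.06 speed
```

13.34 rad, still about 4 N (jaw free). Continue.

Emit:
carry_out(
  hand=[0,0,0,0],
  linear=[
    [-0.002,-0.0023,0],
    [-0.0018,-0.0024,0],
    [-0.0017,-0.0025,0],
    [-0.0017,-0.0025,0],
  ],
  delta_rot=[
    [0,0,0],
    [0,0,0],
    [0,0,0],
    [0,0,0],
  ],
)

```text
time_s: 18.8
tool_pos: [0.5521, -0.2116, 0.1317]
orientation: [[0.038, 0.999, 0.007], [0.999, -0.038, 0.002], [0.003, 0.007, -1.0]]
force: [13.0, 10.6, 1.0]
finger_gap: 0.0225
```

```bash
python3 - <<'E'
from h import *
wind(6,.06,z=.131,C=(.5265,-.168));tang()
E
```

```text
t 18.8 pos [ 0.5521 -0.2116  0.1317] rad 0.0505 crank ang 0.994 F [13.  10.6  1. ] M [ 1.68 -2.08  0.02] gap 0.0225 tilt [ 0.0071 -0.0026  0.0052]
linear [[-0.0014, -0.0027, 0.0002], [-0.0012, -0.0028, 0.0002], [-0.0011, -0.0028, 0.0002], [-0.0011, -0.0028, 0.0002], [-0.0009, -0.0029, 0.0], [-0.0007, -0.0029, 0.0]]
resist tangential 16.61 radial -2.56 speed
```

Emit:
carry_out(
  hand=[0],
  linear=[
    [0.0005,0.0008,0],
  ],
  delta_rot=[
    [0,0,0],
  ],
)

```text
time_s: 18.9
tool_pos: [0.5531, -0.211, 0.1317]
orientation: [[0.039, 0.999, 0.008], [0.999, -0.039, 0.003], [0.003, 0.008, -1.0]]
force: [4.7, 3.7, 2.6]
finger_gap: 0.0225
```

```bash
python3 - <<'E'
from h import *
wind(1,.0,z=.131,C=(.5265,-.168));tang()
from bench import r
s=r.snapshot("side");s={k:np.array(v) for k,v in s.items()}
crop(s,195,110,315,285,3,"pics/side10.png")
E
```

```text
t 18.9 pos [ 0.5531 -0.211   0.1317] rad 0.0505 crank ang 0.972 F [4.7 3.7 2.6] M [ 0.5  -0.46  0.05] gap 0.0225 tilt [ 0.0081 -0.0031  0.0051]
linear [[0.0002, -0.0001, 0.0002]]
resist tangential 5.97 radial -0.68 speed
```

View pics/side10.png

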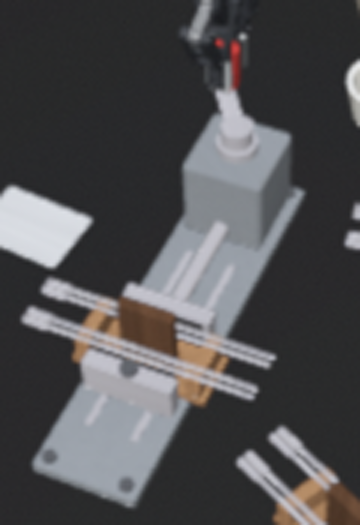

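Emit:
carry_out(
  hand=[0,0],
  linear=[
    [0.0006,0.0011,0],
    [0,0,0],
  ],
  delta_rot=[
    [0,0,0],
    [0,0,0],
  ],
)

```text
time_s: 19.15
tool_pos: [0.554, -0.2104, 0.1317]
orientation: [[0.038, 0.999, 0.008], [0.999, -0.038, 0.003], [0.003, 0.007, -1.0]]
force: [4.8, 4.9, 3.4]
finger_gap: 0.0226
```

```bash
python3 - <<'E'
from h import *
wind(1,.0,z=.131,C=(.5265,-.168));tang()
E
```

```text
t 19.15 pos [ 0.554  -0.2104  0.1317] rad 0.0505 crank ang 0.951 F [4.8 4.9 3.4] M [ 0.72 -0.61  0.06] gap 0.0226 tilt [ 0.0074 -0.003   0.0054]
linear [[0.0001, -0.0001, 0.0002]]
resist tangential 6.71 radial -1.54 speed
```

Emit:
carry_out(
  hand=[0,0],
  linear=[
    [0.0007,0.0012,0],
    [0,0,0],
  ],
  delta_rot=[
    [0,0,0],
    [0,0,0],
  ],
)

```text
time_s: 19.35
tool_pos: [0.5547, -0.21, 0.1317]
orientation: [[0.038, 0.999, 0.006], [0.999, -0.038, 0.003], [0.003, 0.006, -1.0]]
force: [3.6, 4.3, 3.9]
finger_gap: 0.0225
```

```bash
python3 - <<'E'
from h import *
wind(1,.0,z=.131,C=(.5265,-.168));tang()
E
```

```text
t 19.35 pos [ 0.5547 -0.21    0.1317] rad 0.0505 crank ang 0.935 F [3.6 4.3 3.9] M [ 0.66 -0.5   0.  ] gap 0.0225 tilt [ 0.0062 -0.0028  0.0053]
linear [[0.0001, -0.0001, 0.0002]]
resist tangential 5.42 radial -1.59 speed
```

Emit:
carry_out(
  hand=[0.07,0.07,0.07,0.07,0.07],
  linear=[
    [0,0,0],
    [0,0,0],
    [0,0,0],
    [0,0,0],
    [0,0,0],
  ],
  delta_rot=[
    [0,0,0],
    [0,0,0],
    [0,0,0],
    [0,0,0],
    [0,0,0],
  ],
)

```text
time_s: 19.85
tool_pos: [0.5528, -0.2114, 0.13]
orientation: [[0.039, 0.999, 0.001], [0.999, -0.039, 0.002], [0.002, 0.001, -1.0]]
force: [-0.3, -0.0, -0.6]
finger_gap: 0.0702
```

Emit:
carry_out(
  hand=[0.07,0.07,0.07,0.07,0.07,0.07],
  linear=[
    [0,0,-0.015],
    [0,0,-0.025],
    [0,0,-0.03],
    [0,0,-0.03],
    [0,0,-0.015],
    [0,0,0],
  ],
  delta_rot=[
    [0,0,0],
    [0,0,0],
    [0,0,0],
    [0,0,0],
    [0,0,0],
    [0,0,0],
  ],
)

```text
time_s: 20.45
tool_pos: [0.5519, -0.2118, 0.2479]
orientation: [[0.04, 0.999, -0.002], [0.999, -0.04, 0.003], [0.003, -0.002, -1.0]]
force: [-0.4, -0.5, 0.1]
finger_gap: 0.07
```

```bash
python3 - <<'E'
from h import *
from bench import r
for n in("side","top"):
    s=r.snapshot(n);s={k:np.array(v) for k,v in s.items()};np.savez(f"pics/{n}11.npz",**s)
    crop(s,*((215,130,365,240,5)if n=="top" else(180,60,360,280,3)),f"pics/{n}11.png")
    if n=="side":
        m=cv2.inRange(cv2.cvtColor(s["pixels"],cv2.COLOR_BGR2HSV),(0,180,100),(5,255,255));print(cv2.moments(m,True)["m00"])
        y,x=np.nonzero(m);print(x.mean(),y.mean(),"grip mid",ray(s,x.mean(),y.mean(),.148))
s=r.read_state();print(s["time_s"],s["tool_pos"],s["force"],s["finger_gap"])
E
```

```text
27.0
270.3703703703704 133.96296296296296 grip mid [ 0.54741066 -0.1995099   0.148     ]
20.55 [ 0.55131245 -0.21143044  0.24554231] [ 0.12376864 -1.24010021 -0.14191877] 0.0704096602672246
```

View pics/side11.png

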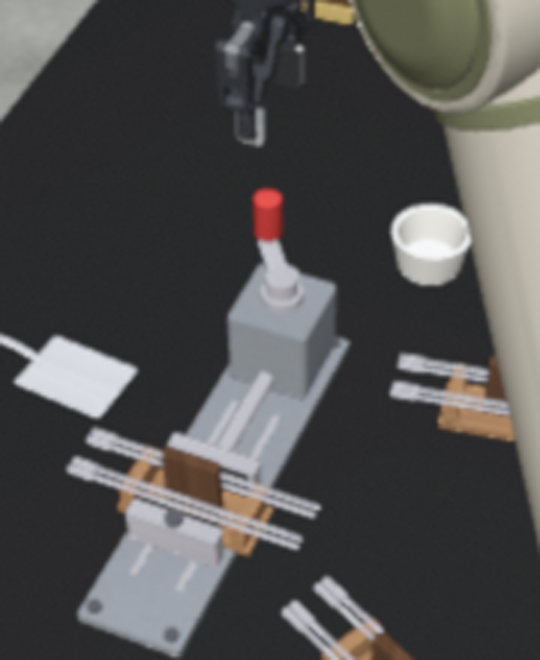

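View pics/top11.png

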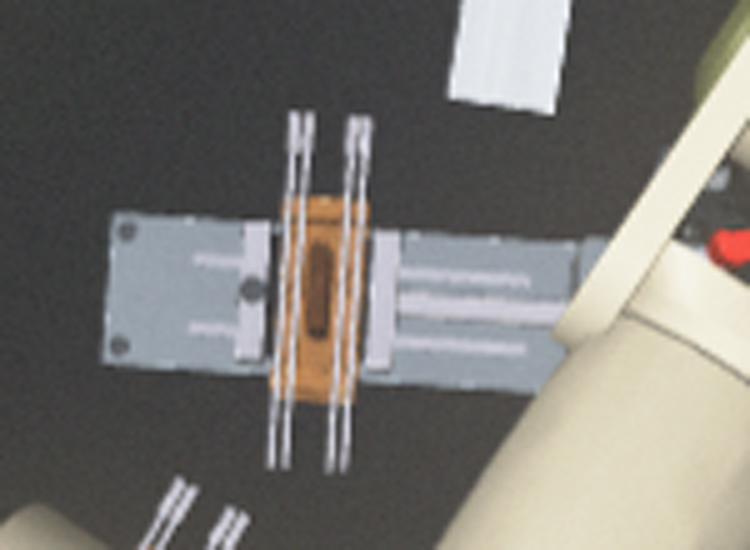

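```bash
python3 - <<'E'
from h import *
s=load("pics/side11.npz");s0=load("pics/side0.npz")
for S in(s0,s):
    hsv=cv2.cvtColor(S["pixels"],cv2.COLOR_BGR2HSV)
    m=cv2.inRange(hsv,(0,150,90),(6,255,255))|cv2.inRange(hsv,(174,150,90),(180,255,255));m[:110]=0;m[180:]=0;m[:,:250]=0;m[:,300:]=0
    y,x=np.nonzero(m);p=ray(S,x.mean(),y.mean(),.148);d=p[:2]-[.5265,-.168]
    print(len(x),x.mean(),y.mean(),p,np.hypot(*d),-np.arctan2(d[1],d[0])-.0445)
E
```

```text
149 263.248322147651 132.11409395973155 [ 0.56711876 -0.19975106  0.148     ] 0.05155591960351216 0.6189728011503273
149 268.81208053691273 130.70469798657717 [ 0.55562096 -0.20971703  0.148     ] 0.050875737923509017 0.9168739898673653
```

Emit:
carry_out(
  hand=[0.07,0.07,0.07,0.07],
  linear=[
    [0,0,0],
    [0,0,0],
    [0,0,0],
    [0,0,0],
  ],
  delta_rot=[
    [0,0,0],
    [0,0,0],
    [0,0,0],
    [0,0,0],
  ],
)

```text
time_s: 20.95
tool_pos: [0.5503, -0.2109, 0.2415]
orientation: [[0.04, 0.999, -0.012], [0.999, -0.04, 0.009], [0.008, -0.012, -1.0]]
force: [0.0, 0.3, 0.5]
finger_gap: 0.0704
```

```bash
python3 - <<'E'
from bench import r
print(r.job_done())
E
```

```text
the job is handed in; nothing more can be done
None
```

I placed the farthest rack upright on the clamp bed, clamped it against the stop with the crank, let go, and handed the job in at about 21 s. The job gives no verdict, and I couldn't measure the final clamping force directly.

- **Placing:** I set the rack down between jaw and stop and let go. The pictures showed it centred on the bed and parallel to the jaw.
- **Winding:** I wound the crank from about 0.6 to 13.56 rad at roughly 2 rad/s, slowing near the end, in one grasp. Turning took about 4 N until contact.
- **Tightening:** In the last steps the force at the grip rose to 16.6 N. That works out to roughly 105 N of clamping, below the 130 N crushing limit but firmer than I intended. I eased back about 0.06 rad before opening the fingers.

**Last checks:**
- The rack sits snugly between jaw and stop, square and centred.
- The hand is clear at z ≈ 0.24 m with almost no force on it.
- The spatula and ramekin look undisturbed. I did not check the bowl in the final pictures, but the arm never went near it.
- The grip was about 0.02 rad back from where I let go, close to what that measurement can resolve. The clamp's friction should therefore still hold about 33 N.

**What disagreed:**
- Contact came at about 13.4 rad; the pictures had suggested 14.5.
- The two camera views differed by about 4 mm in y for low objects.
- While putting the rack down I pressed it onto the bed once with about 55 N at the wrist, and tilted it about 0.03 rad by a sign slip. I corrected the tilt before letting go.

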